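# Clamp a glued joint with the locking clamp, then release it

## Task

Two small metal strips have just been glued face to face and stand between the padded jaws of the locking clamp on its stand. Squeeze the clamp's two handles firmly together until its ratchet tooth catches, then let go completely so that the clamp holds on its own for a couple of seconds. Then press the round thumb plate of the moving handle straight down to free the tooth, so that the clamp springs open, and leave it open, without disturbing the pliers that lie beside it.

Things in the scene. Friction and masses are not known exactly. Their poses are not given: they have to be found in the camera images.
- clamp_stand: Scissor-like steel locking clamp lying level 46 mm above the board on a dark stand (base plate 96 x 72 x 10 mm) fixed to the board. Origin: on the board under its pivot. x: from the handles to the black-padded jaws that have two small strips between them; z up; y: from the moving to the fixed handle. The handles reach 117 mm to -x.
- handles (a point): Where to squeeze, along the stand's y: mid-way between the handle ends as when locked, at half their height, 46 mm over the board, 100 mm from the pivot. Axes as the stand. The fixed handle ends in an upright flat grip 34 x 7 x 14 mm, outer face at y +22.5 mm from here; the moving one in a round thumb plate, outer edge at y -22.5 mm locked, -34 mm open. Below is only the board.
- thumb_plate (a point): Centre of the top of the round thumb plate (24 mm diameter, 10 mm thick, dished 1.5 mm) on the moving handle; moves with it; 51 mm over the board at rest. Pressed down it (polished, slippery) it yields at about 0.4 N/mm: the tooth is free from 5 mm down, a stop comes at 14 mm. Freed, it swings 11 mm away from the fixed handle, perhaps only as the pressing finger rises.
- lever (a joint): Angle of the moving handle in the clamp's level plane, rad: 0 = open (a spring pulls it there, about 2 N at the thumb plate), 0.115 = locked on the ratchet tooth, 0.14 = squeezed to the stop (5 to 8 N, so grip firmly, 20 to 40 N, centred on point handles within 4 mm). Squeeze to the stop, then let go: the tooth holds it at about 0.115.
- parallel_pliers: Bystander, loose: bright chrome pliers 128 x 58 x 10 mm lying flat on the board about 95 mm to the clamp's +y side; no ratchet. Origin at the centre of the underside; x along the tool to its jaws.

How it is judged:
On the way:
1. the clamp is locked on its tooth and holds by itself, untouched by the robot, for 1.5 s (value of joint lever above 0.095 rad and contact force between each of the arm, the fingers and clamp_stand below 0.1 N), for 1.5 s.
At the end, for the whole second after the job is handed in: After having held locked by itself, the clamp is open again and still: the lever joint is within 0.03 rad of open (value of joint lever below 0.03 rad and velocity of joint lever between -0.1 and 0.1 rad/s); the robot touches nothing.
It fails at once if the pliers beside the clamp are pushed more than 20 mm (distance of parallel_pliers from where it was at the start of the episode above 0.02 m).
It also fails if it takes over 40 s, if anything falls off the work surface, if the arm or the gripper's body presses on something with over 40 N, if the wrist force passes 120 N, or if a joint passes its speed limit or range.

## Robot

A 6-joint arm with a two-finger parallel gripper is mounted at the origin on a cart in front of the work surface, level with it; the furniture and walls round the work are solid. World frame = base frame: x ahead of the robot, y to its left, z up, the work surface at z = 0. Lengths are in m, angles in rad, forces in N, time in s.
With the tool pointing down it reaches from about 0.275 to 0.725 m from the base axis. Payload 5.6 kg.
Tool frame: the origin (TCP) lies midway between the tips of the shut fingers; the grasp point (between the pads) lies 19 mm behind it; z points along the fingers, y is the line along which they close (so a half turn about z gives the same grasp; the last joint's range is limited). The gripper opens to 85 mm and grips with 20 to 120 N. Pads are 22 mm wide; open, the fingers measure 114 mm over their backs; the gripper's body (76 mm by 85 mm) begins 54 mm behind the grasp point. The pads swing forward as they close: fully open they stand 13 mm farther back than shut.
Start: joints at [-0.931, 0.255, 0.108, 0, -1.424, -0.285], TCP at [0.191, -0.516, 0.231] pointing down, gripper open.
Joint ranges: [-2.95, 2.95], [-1.21, 1.97], [-1.09, 1.5], [-2.87, 1.71], [-2.94, -0.07], [-3.05, 3.05]. Speed limits (rad/s): [2.57, 2.57, 3.14, 3.14, 3.14, 3.14].

## Interface

Orientations are given as a 3x3 rotation matrix whose columns are the frame's x, y, z axes.
In Python, from bench import arm gives the robot as it stands.
- The arm moves only by the tool carry_out, never from a script. Its argument "moves" is a list of rows, each a list of 6 numbers: the shift along the tool's x, y, z as a fraction of full scale, then the turn, a rotation vector about the tool's x, y, z as a fraction of full scale. A call has 1 to 10 rows; each row is the pose to reach, as a shift and turn from the pose commanded when the call began, along the tool's axes at that moment; what a row does not reach only later rows make up. Full scale, the value 1, is 100 mm for a shift and 120 degrees for a turn. A row lasts 1/8 s, in which the tool goes at most 62.5 mm and 10.7 degrees, less where a joint would pass 70% of its speed; a pose out of reach is approached as far as the arm can. A call with a number of a shift or a turn outside -1 to 1 is refused whole. A call with a gripper value outside its range is refused whole. "fingers" is the gripper's target within -1 to 1 (shut at 1, half-way at 0, fully open at -1), set as the call begins (left out, the last holds). The fingers move at their own pace and stop on an object; "grip_force" is the grip in N (left out, the last holds). Time passes only in rows, so rows that repeat a pose let the fingers close. It gives the time, the measured TCP pose, the force, the opening and the grip force at its end, in the units of the state.
- arm.observe(): the state, without advancing time (a new reading comes with each control period).
- arm.snapshot(name): name is "scene" or "top" or "wrist"; returns a dict with "image" (480x640x3 uint8, red, green, blue), "fx", "fy", "cx", "cy" (pixels), "eye" and "rotation" of the camera in the world. Camera axes: x right, y down, z forward; pixel columns grow to the right and rows downward; lengths in m; the calibration is good to about 2 mm. A picture is of the moment at which its call begins. There is no depth.
- arm.hand_in(): hands the job in; it is judged then, once.
The state is a dict: "time_s": time; "q": joint angles; "qvel": joint speeds; "joint_torque": joint torques, N m; "tool_pos": TCP position; "orientation": TCP orientation; "ft_force": force on the tool from outside, world axes, zero at the start; "wrist_torque": the same for the moment, N m; "width": finger opening in m; "grip_force": force on a finger pad.
Only numpy, scipy, OpenCV 4.12 (cv2) and the standard library are available. Lean on these libraries where they do the work, as an engineer would, in place of code of your own. Each camera call takes 0.05 s, during which the arm holds its last target. There are 200 camera calls.

## Working session

There is one attempt and no reset: what is moved stays moved. The work goes in short steps, Python scripts to look and compute and a tool call to move; the robot and the scene stay as the last step left them, time stands still between calls to the robot, and variables do not carry over. Pictures are saved under pics/ and viewed, at most 10 in all, crops included, and the job is handed in when it is done.

Besides the shell and the picture viewer there is one more tool, called after "Call:" by a JSON object that holds its "method" and its "body", one argument or row to a line. carry_out: Moves the arm, as the interface text tells. Shift numbers are shares of 100 mm and turn numbers shares of 120 degrees, none past 1 either way. Its arguments: {"type":"object","properties":{"moves":{"type":"array"},"fingers":{"type":"number"},"grip_force":{"type":"number"}},"required":["moves"]}

```bash
mkdir -p pics
python3 - <<'E'
from bench import arm
import cv2,numpy as np
for n in("scene","top"):
    s=arm.snapshot(n);cv2.imwrite(f"pics/{n}1.png",s["image"][:,:,::-1])
    print(n,s["fx"],s["fy"],s["cx"],s["cy"],np.round(s["eye"],4),np.round(s["rotation"],4).tolist())
o=arm.observe();print(o["time_s"],o["tool_pos"],np.round(o["orientation"],3).tolist(),o["width"])
E
```

```text
scene 479.58804687064065 479.58804687064065 328.05916857181415 236.90305487218583 [ 0.173  -0.8576  0.4595] [[0.8695, -0.2207, 0.4418], [-0.4939, -0.3953, 0.7745], [0.0037, -0.8916, -0.4527]]
top 470.3877686150942 470.3877686150942 320.04431916711 233.8028106547943 [ 0.4349 -0.1833  0.9035] [[0.0147, -0.9947, 0.1015], [-0.9998, -0.0158, -0.0098], [0.0113, -0.1013, -0.9948]]
0.1 [ 0.19096036 -0.51532419  0.2304969 ] [[-0.938, -0.347, -0.001], [-0.347, 0.938, 0.002], [0.0, 0.002, -1.0]] 0.08510841120498425
```

View pics/scene1.png

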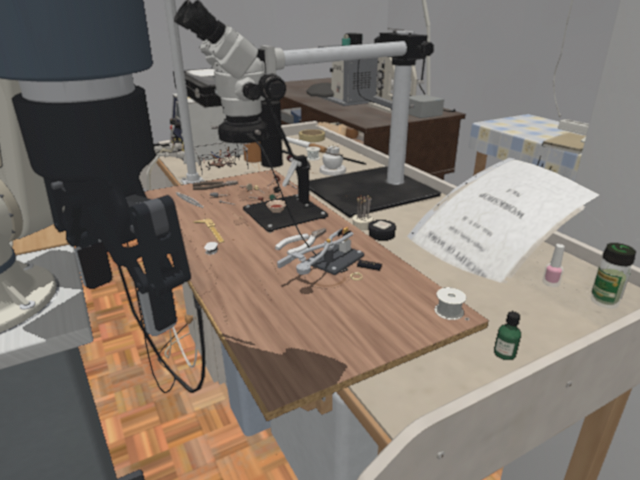

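View pics/top1.png

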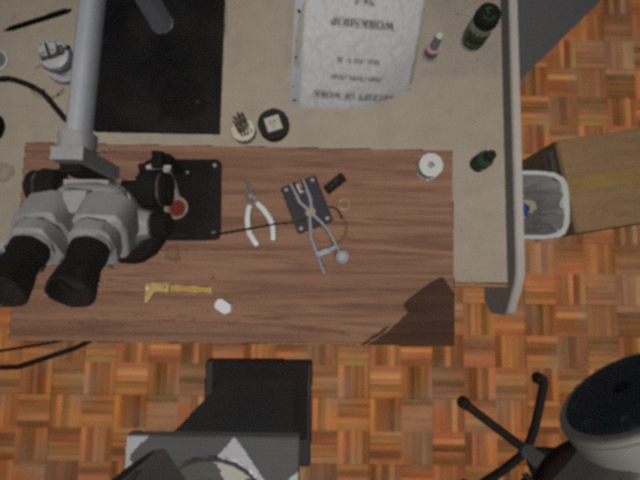

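The top view shows the clamp with its pivot near (311,212), the round thumb plate at (342,256) and the fixed grip near (322,268). The pliers lie to its left, around (260,215). I'll zoom in on both views.

Run:
```python
import cv2,numpy as np
a=cv2.imread("pics/top1.png")[165:285,240:360];b=cv2.imread("pics/scene1.png")[220:300,265:395]
a=cv2.resize(a,(480,480),interpolation=cv2.INTER_CUBIC);a=cv2.resize(cv2.imread("pics/top1.png")[165:285,280:360],None,fx=5,fy=5,interpolation=cv2.INTER_CUBIC)
b=cv2.resize(b,(390,240),interpolation=cv2.INTER_CUBIC)
c=np.zeros((600,790,3),np.uint8);c[:,:400]=a;c[:240,400:]=b;cv2.imwrite("pics/z.png",c)
```

```text
(no output)
```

View pics/z.png

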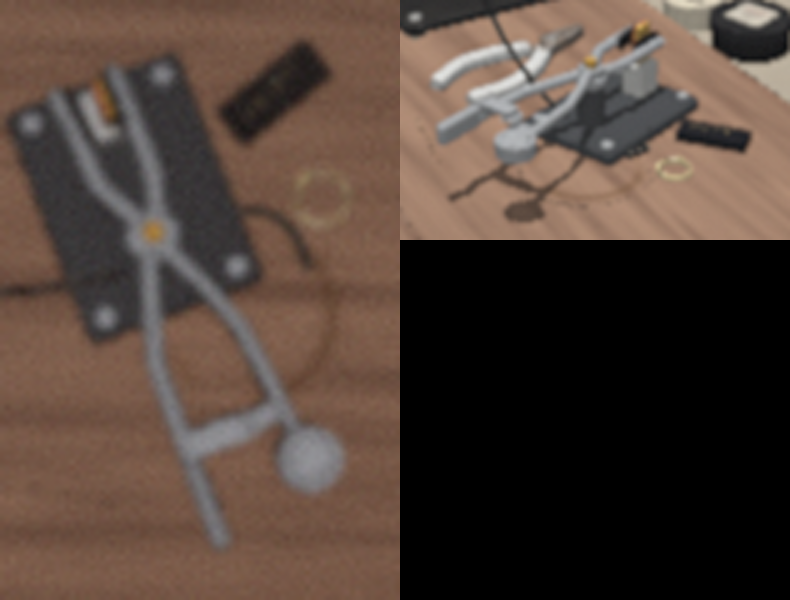

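In the zoom, the pivot is at top (310.6,211.2) and scene (328.7,240.7). The thumb plate is at top (342,257) and scene (303.8,266.5). The fixed grip ends at top (324,274). I'll triangulate these.

```bash
cat > h.py <<'E'
import numpy as np
from bench import arm
def ray(s,p):
    d=np.asarray(s["rotation"])@[(p[0]-s["cx"])/s["fx"],(p[1]-s["cy"])/s["fy"],1];return np.asarray(s["eye"]),d/np.linalg.norm(d)
def atz(s,p,z):
    e,d=ray(s,p);return e+d*(z-e[2])/d[2]
def tri(*sp):
    A=0;b=0
    for s,p in sp:
        e,d=ray(s,p);P=np.eye(3)-np.outer(d,d);A=A+P;b=b+P@e
    return np.linalg.solve(A,b)
E
python3 - <<'E'
from h import *
t=arm.snapshot("top");s=arm.snapshot("scene")
c=lambda x,y:(280+x/5,165+y/5)
print("pivot",tri((t,c(153,231)),(s,(328.7,240.7))),atz(t,c(153,231),.052))
print("thumb",tri((t,c(310,460)),(s,(303.8,266.5))),atz(t,c(310,460),.051))
f1,f2=atz(t,c(192,460),.053),atz(t,c(220,543),.053);print("fixed",f1,f2)
r=[atz(t,c(*p),.011)[:2] for p in((31,123),(162,75),(237,265),(105,318))]
print("plate ctr",np.mean(r,0));d=r[0]+r[1]-r[2]-r[3];print("yaw plate",np.degrees(np.arctan2(d[1],d[0])))
yaw=np.arctan2(d[1],d[0]);X=np.array([np.cos(yaw),np.sin(yaw)]);Y=np.array([-X[1],X[0]])
pv=atz(t,c(153,231),.052)[:2]
for n,q in(("thumb",atz(t,c(310,460),.051)),("f1",f1),("f2",f2)):print(n,(q[:2]-pv)@X,(q[:2]-pv)@Y)
print("handles",pv-.1*X, X,Y)
E
```

```text
pivot [ 0.5636279  -0.17404275  0.05176224] [ 0.56304191 -0.17378461  0.052     ]
thumb [ 0.48140223 -0.23266005  0.05016706] [ 0.48023529 -0.23211073  0.051     ]
fixed [ 0.47947487 -0.18929879  0.053     ] [ 0.44971274 -0.19984108  0.053     ]
plate ctr [ 0.58311052 -0.16568459]
yaw plate 21.931879963942432
thumb -0.09859882266754494 -0.023176367372743235
f1 -0.08331378591924783 0.016821236685506745
f2 -0.11485957558306535 0.018158176319380548
handles [ 0.47027906 -0.21113501] [0.92762858 0.37350398] [-0.37350398  0.92762858]
```

Call:
{"method": "carry_out", "body": {
  "moves": [
    [-0.5,0.25,0,0,0,-0.013],
    [-0.92,0.47,0,0,0,-0.013],
    [-0.92,0.47,0,0,0,-0.013]
  ],
  "fingers": -1,
  "grip_force": 30
}}

```text
time_s: 0.57
tool_pos: [0.2626, -0.4379, 0.2314]
orientation: [[-0.927, -0.376, 0.001], [-0.376, 0.927, 0.0], [-0.001, 0.0, -1.0]]
ft_force: [0.0, -1.6, 0.4]
width: 0.085
grip_force: 0.0
```

Call:
{"method": "carry_out", "body": {
  "moves": [
    [-0.5,0.25,0,0,0,0],
    [-0.92,0.47,0,0,0,0],
    [-0.92,0.47,0,0,0,0]
  ]
}}

```text
time_s: 0.95
tool_pos: [0.3301, -0.3604, 0.2312]
orientation: [[-0.927, -0.376, 0.0], [-0.376, 0.927, 0.0], [-0.0, 0.0, -1.0]]
ft_force: [-0.4, -0.6, 0.0]
width: 0.0852
grip_force: 0.0
```

Call:
{"method": "carry_out", "body": {
  "moves": [
    [-0.5,0.25,0,0,0,0],
    [-0.92,0.47,0,0,0,0],
    [-0.92,0.47,0,0,0,0]
  ]
}}

```text
time_s: 1.32
tool_pos: [0.3977, -0.283, 0.231]
orientation: [[-0.927, -0.375, -0.0], [-0.375, 0.927, 0.0], [0.0, 0.0, -1.0]]
ft_force: [-0.3, -1.4, -0.5]
width: 0.0855
grip_force: 0.0
```

Call:
{"method": "carry_out", "body": {
  "moves": [
    [-0.25,0.12,0.2,0,0,0],
    [-0.5,0.3,0.4,0,0,0],
    [-0.5,0.3,0.4,0,0,0],
    [-0.5,0.3,0.4,0,0,0]
  ]
}}

```text
time_s: 1.82
tool_pos: [0.4316, -0.2387, 0.1917]
orientation: [[-0.928, -0.372, 0.0], [-0.372, 0.928, -0.001], [0.0, -0.001, -1.0]]
ft_force: [-0.1, 0.1, 1.0]
width: 0.0853
grip_force: 0.0
```

Run:
```python
from h import *
import cv2
s=arm.snapshot("wrist");cv2.imwrite("pics/w1.png",s["image"][:,:,::-1])
e=np.asarray(s["eye"]);R=np.asarray(s["rotation"]);print(e)
for p in([.5630,-.1738,.052],[.4802,-.2321,.051],[.4497,-.1998,.053],[.4703,-.2111,.046]):
    v=R.T@(np.array(p)-e);print(s["fx"]*v[0]/v[2]+s["cx"],s["fy"]*v[1]/v[2]+s["cy"])
```

```text
[ 0.35565626 -0.2692612   0.33365418]
329.8643341674577 376.74590838691586
304.6292635923664 283.53903325504564
352.2329868572534 267.23999033657344
330.7055614176094 279.79419949126606
```

View pics/w1.png

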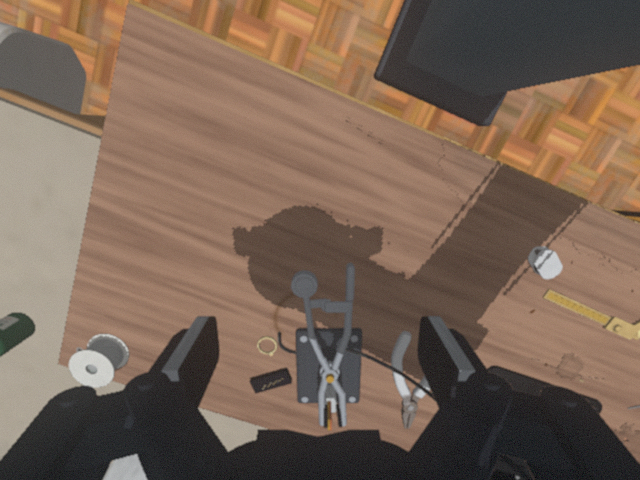

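The wrist view confirms the estimate to within about 2 px: pivot (330,379), thumb plate (304,285), grip end (351,267). Next I move above the handles, then go down.

Call:
{"method": "carry_out", "body": {
  "moves": [
    [-0.46,0.11,0.3,0,0,0],
    [-0.46,0.11,0.7,0,0,0],
    [-0.46,0.11,0.7,0,0,0],
    [-0.46,0.11,0.7,0,0,0],
    [-0.46,0.11,0.7,0,0,0]
  ]
}}

```text
time_s: 2.5
tool_pos: [0.4714, -0.2109, 0.1234]
orientation: [[-0.928, -0.372, 0.004], [-0.372, 0.928, -0.001], [-0.003, -0.002, -1.0]]
ft_force: [0.5, 0.0, 0.5]
width: 0.0855
grip_force: 0.0
```

Call:
{"method": "carry_out", "body": {
  "moves": [
    [0,0,0.3,0,0,0],
    [0,0,0.6,0,0,0],
    [0,0,0.9,0,0,0],
    [0,0,0.98,0,0,0],
    [0,0,0.98,0,0,0],
    [0,0,0.98,0,0,0]
  ]
}}

```text
time_s: 3.25
tool_pos: [0.4717, -0.2104, 0.0249]
orientation: [[-0.928, -0.373, 0.003], [-0.373, 0.928, -0.001], [-0.002, -0.002, -1.0]]
ft_force: [0.8, -0.6, 0.3]
width: 0.0852
grip_force: 0.0
```

Call:
{"method": "carry_out", "body": {
  "moves": [
    [0,0,0,0,0,0],
    [0,0,0,0,0,0],
    [0,0,0,0,0,0],
    [0,0,0,0,0,0],
    [0,0,0,0,0,0],
    [0,0,0,0,0,0],
    [0,0,0,0,0,0],
    [0,0,0,0,0,0]
  ],
  "fingers": 1,
  "grip_force": 30
}}

```text
time_s: 4.25
tool_pos: [0.471, -0.2099, 0.0246]
orientation: [[-0.928, -0.373, 0.002], [-0.373, 0.928, 0.0], [-0.001, -0.001, -1.0]]
ft_force: [-1.7, 1.3, 9.3]
width: 0.039
grip_force: 29.7
```

The opening is 39 mm at 30 N, so the handles are at the stop. I'll release now.

Call:
{"method": "carry_out", "body": {
  "moves": [
    [0,0,0,0,0,0],
    [0,0,0,0,0,0],
    [0,0,0,0,0,0],
    [0,0,0,0,0,0],
    [0,0,0,0,0,0],
    [0,0,0,0,0,0],
    [0,0,0,0,0,0],
    [0,0,0,0,0,0]
  ],
  "fingers": -1
}}

```text
time_s: 5.25
tool_pos: [0.4705, -0.2101, 0.0233]
orientation: [[-0.928, -0.373, -0.0], [-0.373, 0.928, 0.0], [0.0, 0.0, -1.0]]
ft_force: [-1.0, 0.4, -0.7]
width: 0.0853
grip_force: 0.0
```

Call:
{"method": "carry_out", "body": {
  "moves": [
    [0,0,-0.3,0,0,0],
    [0,0,-0.6,0,0,0],
    [0,0,-0.98,0,0,0],
    [0,0,-0.98,0,0,0],
    [0,0,-0.98,0,0,0]
  ]
}}

```text
time_s: 5.88
tool_pos: [0.4701, -0.2098, 0.1208]
orientation: [[-0.928, -0.373, -0.0], [-0.373, 0.928, 0.001], [0.0, 0.001, -1.0]]
ft_force: [0.3, -0.5, -1.2]
width: 0.0857
grip_force: 0.0
```

Call:
{"method": "carry_out", "body": {
  "moves": [
    [0.3,0,-0.3,0,0,0],
    [0.46,0,-0.68,0,0,0],
    [0.46,0,-0.68,0,0,0],
    [0.46,0,-0.68,0,0,0],
    [0.46,0,-0.68,0,0,0],
    [0.46,0,-0.68,0,0,0],
    [0.46,0,-0.68,0,0,0],
    [0.46,0,-0.68,0,0,0]
  ],
  "fingers": 1
}}

```text
time_s: 6.88
tool_pos: [0.4279, -0.2271, 0.1891]
orientation: [[-0.928, -0.373, -0.0], [-0.373, 0.928, 0.0], [0.0, 0.0, -1.0]]
ft_force: [0.0, -0.2, 0.0]
width: 0.0003
grip_force: 0.0
```

Run:
```python
from h import *
import cv2
im=[]
for n,(r,c) in(("wrist",(210,250)),("top",(165,280))):
    s=arm.snapshot(n);i=s["image"][:,:,::-1];im.append(cv2.resize(i[r:r+120,c:c+80],None,fx=5,fy=5,interpolation=cv2.INTER_CUBIC) if n=="top" else cv2.resize(i[r:r+240,c:c+160],None,fx=2.5,fy=2.5,interpolation=cv2.INTER_CUBIC))
    print(n,s["eye"])
cv2.imwrite("pics/l.png",np.hstack(im))
```

```text
wrist [ 0.35203261 -0.25789697  0.33103442]
top [ 0.43492976 -0.18328395  0.90347733]
```

View pics/l.png

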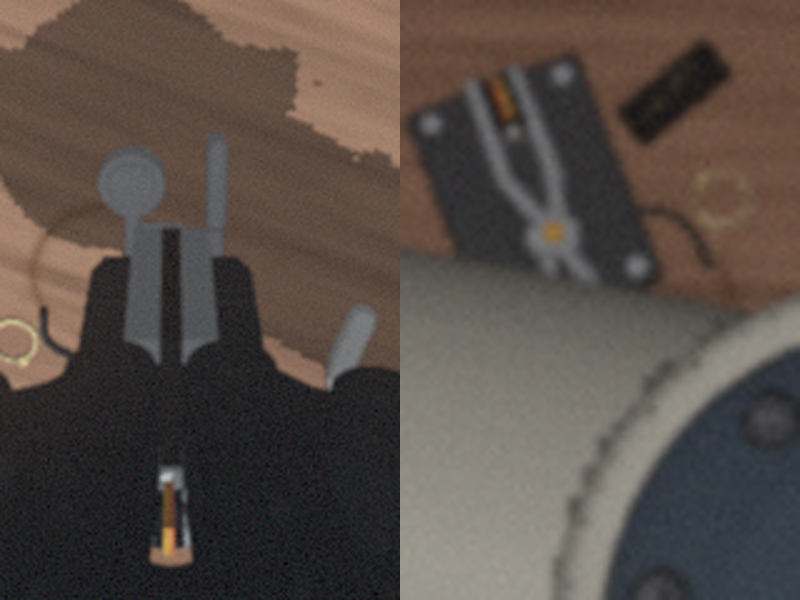

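Run:
```python
from h import *
s=arm.snapshot("wrist");X=np.array([.9276,.3735]);Y=np.array([-.3735,.9276]);pv=np.array([.5630,-.1738])
o=arm.observe();R=np.asarray(o["orientation"])
for n,p,z in(("thumb",(302.8,282),.051),("end",(336.8,264.8),.053)):
    q=atz(s,p,z);print(n,q,(q[:2]-pv)@X,(q[:2]-pv)@Y)
    print(" tool delta mm",1e3*R.T@(q-o["tool_pos"]))
print(o["time_s"],o["tool_pos"])
```

```text
thumb [ 0.47459893 -0.22277342  0.051     ] -0.10029240953370147 -0.01240994602846262
 tool delta mm [-45.01617062 -13.33699285 138.29960731]
end [ 0.44797223 -0.20188173  0.053     ] -0.11718828541964443 0.01691425735762808
 tool delta mm [-28.0980584   15.97544373 136.29905731]
7.025 [ 0.42785366 -0.22718025  0.18929885]
```

The clamp is locked: the thumb plate sits 29.3 mm from the fixed grip and has held for over 2 s. Next I move above the thumb plate with the fingers shut and press.

Call:
{"method": "carry_out", "body": {
  "moves": [
    [-0.45,-0.13,0.3,0,0,0],
    [-0.45,-0.13,0.6,0,0,0],
    [-0.45,-0.13,0.9,0,0,0],
    [-0.45,-0.13,1.0,0,0,0],
    [-0.45,-0.13,1.0,0,0,0],
    [-0.45,-0.13,1.0,0,0,0],
    [-0.45,-0.13,1.0,0,0,0]
  ]
}}

```text
time_s: 7.9
tool_pos: [0.4752, -0.2227, 0.0905]
orientation: [[-0.928, -0.373, 0.002], [-0.373, 0.928, -0.0], [-0.002, -0.001, -1.0]]
ft_force: [-0.9, 0.6, 0.7]
width: -0.0002
grip_force: 0.0
```

Call:
{"method": "carry_out", "body": {
  "moves": [
    [0,0,0.15,0,0,0],
    [0,0,0.3,0,0,0],
    [0,0,0.36,0,0,0],
    [0,0,0.4,0,0,0],
    [0,0,0.43,0,0,0],
    [0,0,0.46,0,0,0],
    [0,0,0.48,0,0,0],
    [0,0,0.48,0,0,0],
    [0,0,0.48,0,0,0]
  ]
}}

```text
time_s: 9.02
tool_pos: [0.4748, -0.2226, 0.0417]
orientation: [[-0.928, -0.373, 0.001], [-0.373, 0.928, -0.0], [-0.001, -0.001, -1.0]]
ft_force: [0.1, -1.0, 4.9]
width: -0.0
grip_force: 2.2
```

It is pressed 9 mm at 4.9 N. I'll slide toward the open side while down, then rise slowly.

Call:
{"method": "carry_out", "body": {
  "moves": [
    [0,-0.03,0,0,0,0],
    [0,-0.06,0,0,0,0],
    [0,-0.09,0,0,0,0],
    [0,-0.1,-0.02,0,0,0],
    [0,-0.1,-0.04,0,0,0],
    [0,-0.1,-0.07,0,0,0],
    [0,-0.1,-0.1,0,0,0],
    [0,-0.1,-0.2,0,0,0],
    [0,-0.1,-0.5,0,0,0],
    [0,-0.1,-0.9,0,0,0]
  ]
}}

```text
time_s: 10.28
tool_pos: [0.4774, -0.2314, 0.1318]
orientation: [[-0.928, -0.373, -0.002], [-0.373, 0.928, 0.001], [0.002, 0.001, -1.0]]
ft_force: [1.0, -1.3, 0.7]
width: 0.0
grip_force: 0.0
```

Call:
{"method": "carry_out", "body": {
  "moves": [
    [0.3,0.1,-0.3,0,0,0],
    [0.46,0.1,-0.68,0,0,0],
    [0.46,0.1,-0.68,0,0,0],
    [0.46,0.1,-0.68,0,0,0],
    [0.46,0.1,-0.68,0,0,0]
  ]
}}

```text
time_s: 10.9
tool_pos: [0.4314, -0.2393, 0.1982]
orientation: [[-0.928, -0.373, -0.002], [-0.373, 0.928, 0.001], [0.002, 0.002, -1.0]]
ft_force: [0.5, 0.1, -0.5]
width: -0.0001
grip_force: 0.0
```

Run:
```python
from h import *
import cv2
s=arm.snapshot("wrist");i=s["image"][:,:,::-1]
cv2.imwrite("pics/o.png",cv2.resize(i[200:440,220:460],None,fx=2.5,fy=2.5,interpolation=cv2.INTER_CUBIC))
```

```text
(no output)
```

View pics/o.png

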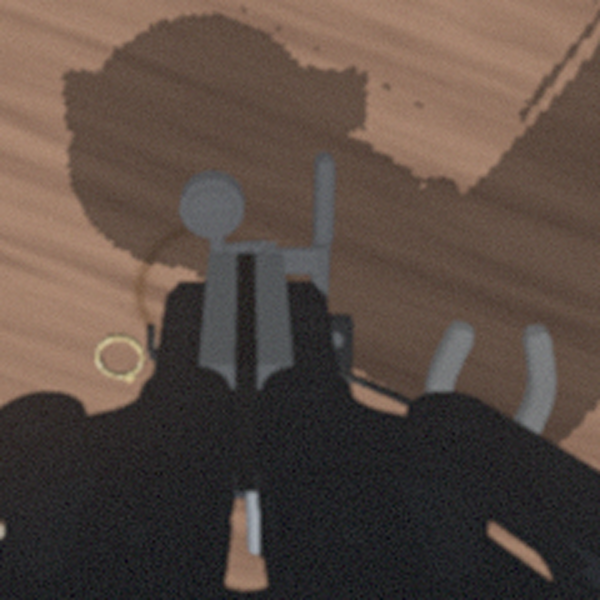

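The plate at (212,204) and grip at (325,155) are 113 px apart, up from 85 px when locked. That is about 40 mm, so the clamp is open.

```bash
python3 -c "
from bench import arm
print(arm.hand_in())"
```

```text
the job is handed in; nothing more can be done
None
```

The clamp was squeezed until it locked, held on its own for over 2 s, then released with the thumb plate and left open with the pliers untouched; the job is handed in, but no verdict was returned.

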